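# Plug the unmarked board into the socket of its thickness

## Task

Pinch the next board in the rack, the one beside the orange end plate, to find how thick it is, and plug it into the socket made for that thickness: green for 12 mm, orange for 16 mm, blue for 20 mm. Feel it into the guides and press it gently but fully home against its stops, never forcing it, then let go and leave it standing there. Leave the other two boards, the driver and the bin where they are.

Things in the scene. Friction and masses are not known exactly. Their poses are not given: they have to be found in the camera images.
- rack_next (a point): where the next board stands on the black rack (225 by 100 mm): centre of its underside, 20 to 30 mm above the bench, beside the orange end plate (28 mm higher). y runs along the row from the orange to the black end, x along the boards' length, z up. Places are 75 mm apart. Pins 34 mm high and side strips 12 mm high keep each board within 2 mm of its place and parallel to x
- board_a_mid (a point): centre of one of three look-alike flat grey boards standing in the rack: 70 mm long (x), 100 mm high (z up), 12, 16 or 20 mm thick (y): unmarked, find out by pinching; 0.12 to 0.24 kg. The point is 50 mm above the underside, 50 mm below the flat top. Which board stands where changes
- board_b_mid (a point): centre of one of three look-alike flat grey boards standing in the rack: 70 mm long (x), 100 mm high (z up), 12, 16 or 20 mm thick (y): unmarked, find out by pinching; 0.12 to 0.24 kg. The point is 50 mm above the underside, 50 mm below the flat top. Which board stands where changes
- board_c_mid (a point): centre of one of three look-alike flat grey boards standing in the rack: 70 mm long (x), 100 mm high (z up), 12, 16 or 20 mm thick (y): unmarked, find out by pinching; 0.12 to 0.24 kg. The point is 50 mm above the underside, 50 mm below the flat top. Which board stands where changes
- board_a: board of point board_a_mid, same axes; origin at the centre of its underside. A plug blade 44 mm long, 12 mm deep and 6 mm thinner than the board, its nose rounded, sticks out below the middle of the underside; the board rests on the 13 mm shoulders at either end of it
- board_b: board of point board_b_mid, same axes; origin at the centre of its underside. A plug blade 44 mm long, 12 mm deep and 6 mm thinner than the board, its nose rounded, sticks out below the middle of the underside; the board rests on the 13 mm shoulders at either end of it
- board_c: board of point board_c_mid, same axes; origin at the centre of its underside. A plug blade 44 mm long, 12 mm deep and 6 mm thinner than the board, its nose rounded, sticks out below the middle of the underside; the board rests on the 13 mm shoulders at either end of it
- socket_12_mouth (a point): middle of the green-edged socket for the 12 mm board, level with its mouth (47 to 53 mm above the bench); z up, x along its length. The well, 72 mm (x) by 14 mm (y), has 1 mm play on every side of the board and no lead-in; it is not clamped yet and may stand up to 8 mm off this point along y, stiff to move: feel for it. Stops lie 30 mm below the mouth
- socket_16_mouth (a point): middle of the orange-edged socket for the 16 mm board, level with its mouth (47 to 53 mm above the bench); z up, x along its length. The well, 72 mm (x) by 18 mm (y), has 1 mm play on every side of the board and no lead-in; it is not clamped yet and may stand up to 8 mm off this point along y, stiff to move: feel for it. Stops lie 30 mm below the mouth
- socket_20_mouth (a point): middle of the blue-edged socket for the 20 mm board, level with its mouth (47 to 53 mm above the bench); z up, x along its length. The well, 72 mm (x) by 22 mm (y), has 1 mm play on every side of the board and no lead-in; it is not clamped yet and may stand up to 8 mm off this point along y, stiff to move: feel for it. Stops lie 30 mm below the mouth
- socket_12: the green-edged socket, dark grey, 22 mm wide, 80 long (116 over its green feet), 44 high; origin at its underside. Connector inside: two sprung strips grip the blade of a 12 mm board over the last 8 mm and resist with 5 to 15 N; then come rigid stops, the board's centre 20 mm above the mouth. No spring-back. A thicker board does not enter, a thinner makes no contact. Pushing with over 30 N damages it
- socket_16: the orange-edged socket, dark grey, 26 mm wide, 80 long (116 over its orange feet), 44 high; origin at its underside. Connector inside: two sprung strips grip the blade of a 16 mm board over the last 8 mm and resist with 5 to 15 N; then come rigid stops, the board's centre 20 mm above the mouth. No spring-back. A thicker board does not enter, a thinner makes no contact. Pushing with over 30 N damages it
- socket_20: the blue-edged socket, dark grey, 30 mm wide, 80 long (116 over its blue feet), 44 high; origin at its underside. Connector inside: two sprung strips grip the blade of a 20 mm board over the last 8 mm and resist with 5 to 15 N; then come rigid stops, the board's centre 20 mm above the mouth. No spring-back. A thicker board does not enter, a thinner makes no contact. Pushing with over 30 N damages it
- socket_12_contact_l (a joint): left (+y) sprung contact strip of socket_12: how far it is pushed aside, in m; 0 with the socket empty, about 0.0018 (0.0007 to 0.0028 as the play goes) when the blade of a 12 mm board is between the strips
- socket_12_contact_r (a joint): right (-y) sprung contact strip of socket_12: how far it is pushed aside, in m; 0 with the socket empty, about 0.0018 (0.0007 to 0.0028 as the play goes) when the blade of a 12 mm board is between the strips
- socket_16_contact_l (a joint): left (+y) sprung contact strip of socket_16: how far it is pushed aside, in m; 0 with the socket empty, about 0.0018 (0.0007 to 0.0028 as the play goes) when the blade of a 16 mm board is between the strips
- socket_16_contact_r (a joint): right (-y) sprung contact strip of socket_16: how far it is pushed aside, in m; 0 with the socket empty, about 0.0018 (0.0007 to 0.0028 as the play goes) when the blade of a 16 mm board is between the strips
- socket_20_contact_l (a joint): left (+y) sprung contact strip of socket_20: how far it is pushed aside, in m; 0 with the socket empty, about 0.0018 (0.0007 to 0.0028 as the play goes) when the blade of a 20 mm board is between the strips
- socket_20_contact_r (a joint): right (-y) sprung contact strip of socket_20: how far it is pushed aside, in m; 0 with the socket empty, about 0.0018 (0.0007 to 0.0028 as the play goes) when the blade of a 20 mm board is between the strips
- tray: black sheet-metal tray that holds the three sockets 65 mm apart in a row, 150 mm (x) by 240 mm (y), walls 47 mm high; origin at the centre of its underside; fixed; the sockets stand parallel to its x axis. Which colour stands where changes
- driver_mid (a point): bystander: red and black cordless driver lying on its side, about 175 by 195 mm, 55 mm high; the point is near its middle at half height. Leave alone
- bin_mid (a point): bystander: open black parts bin with an orange tag and a few brackets, 100 by 160 by 65 mm; the point is near its middle, 30 mm up. Leave alone
Things that resemble listed ones, but are neither listed nor needed, are in the scene too. Leave any red look-alike of the board_c alone.

How it is judged (in metres and radians):
On the way, in this order (a step that is already met when the one before it is completed fails the run):
1. the board beside the orange end plate is lifted clear of its place, the other two still standing (((z of board_a_mid in the frame of rack_next above 0.08 m and horizontal distance between each of board_a_mid, board_b_mid, board_c_mid and rack_next above 0.03 m and distance of each of board_b_mid, board_c_mid from where it was at the start of the episode below 0.015 m) or (z of board_b_mid in the frame of rack_next above 0.08 m and horizontal distance between each of board_a_mid, board_b_mid, board_c_mid and rack_next above 0.03 m and distance of each of board_a_mid, board_c_mid from where it was at the start of the episode below 0.015 m) or (z of board_c_mid in the frame of rack_next above 0.08 m and horizontal distance between each of board_a_mid, board_b_mid, board_c_mid and rack_next above 0.03 m and distance of each of board_a_mid, board_b_mid from where it was at the start of the episode below 0.015 m))), for 0.1 s.
2. a board is in the guides of a socket, upright (((z of board_a_mid in the frame of socket_12_mouth between 0 and 0.042 m and horizontal distance between board_a_mid and socket_12_mouth below 0.011 m and angle between board_a_mid's own z axis and vertical below 0.06 rad and angle between the x axis of board_a_mid and the x axis of socket_12_mouth, either way round below 0.06 rad) or (z of board_a_mid in the frame of socket_16_mouth between 0 and 0.042 m and horizontal distance between board_a_mid and socket_16_mouth below 0.011 m and angle between board_a_mid's own z axis and vertical below 0.06 rad and angle between the x axis of board_a_mid and the x axis of socket_16_mouth, either way round below 0.06 rad) or (z of board_a_mid in the frame of socket_20_mouth between 0 and 0.042 m and horizontal distance between board_a_mid and socket_20_mouth below 0.011 m and angle between board_a_mid's own z axis and vertical below 0.06 rad and angle between the x axis of board_a_mid and the x axis of socket_20_mouth, either way round below 0.06 rad) or (z of board_b_mid in the frame of socket_12_mouth between 0 and 0.042 m and horizontal distance between board_b_mid and socket_12_mouth below 0.011 m and angle between board_b_mid's own z axis and vertical below 0.06 rad and angle between the x axis of board_b_mid and the x axis of socket_12_mouth, either way round below 0.06 rad) or (z of board_b_mid in the frame of socket_16_mouth between 0 and 0.042 m and horizontal distance between board_b_mid and socket_16_mouth below 0.011 m and angle between board_b_mid's own z axis and vertical below 0.06 rad and angle between the x axis of board_b_mid and the x axis of socket_16_mouth, either way round below 0.06 rad) or (z of board_b_mid in the frame of socket_20_mouth between 0 and 0.042 m and horizontal distance between board_b_mid and socket_20_mouth below 0.011 m and angle between board_b_mid's own z axis and vertical below 0.06 rad and angle between the x axis of board_b_mid and the x axis of socket_20_mouth, either way round below 0.06 rad) or (z of board_c_mid in the frame of socket_12_mouth between 0 and 0.042 m and horizontal distance between board_c_mid and socket_12_mouth below 0.011 m and angle between board_c_mid's own z axis and vertical below 0.06 rad and angle between the x axis of board_c_mid and the x axis of socket_12_mouth, either way round below 0.06 rad) or (z of board_c_mid in the frame of socket_16_mouth between 0 and 0.042 m and horizontal distance between board_c_mid and socket_16_mouth below 0.011 m and angle between board_c_mid's own z axis and vertical below 0.06 rad and angle between the x axis of board_c_mid and the x axis of socket_16_mouth, either way round below 0.06 rad) or (z of board_c_mid in the frame of socket_20_mouth between 0 and 0.042 m and horizontal distance between board_c_mid and socket_20_mouth below 0.011 m and angle between board_c_mid's own z axis and vertical below 0.06 rad and angle between the x axis of board_c_mid and the x axis of socket_20_mouth, either way round below 0.06 rad))), for 0.1 s.
At the end, for the whole second after the job is handed in: The board from beside the orange plate stands still and upright in its socket, 1.5 mm or less from its stops, 11 mm off centre, 0.06 rad, both contact strips pushed aside over 0.4 mm; its rack place is empty; other boards within 15 mm, driver and bin 20 mm of their starts (((((z of board_a_mid in the frame of socket_12_mouth between 0 and 0.0215 m and horizontal distance between board_a_mid and socket_12_mouth below 0.011 m and angle between board_a_mid's own z axis and vertical below 0.06 rad and angle between the x axis of board_a_mid and the x axis of socket_12_mouth, either way round below 0.06 rad) or (z of board_a_mid in the frame of socket_16_mouth between 0 and 0.0215 m and horizontal distance between board_a_mid and socket_16_mouth below 0.011 m and angle between board_a_mid's own z axis and vertical below 0.06 rad and angle between the x axis of board_a_mid and the x axis of socket_16_mouth, either way round below 0.06 rad) or (z of board_a_mid in the frame of socket_20_mouth between 0 and 0.0215 m and horizontal distance between board_a_mid and socket_20_mouth below 0.011 m and angle between board_a_mid's own z axis and vertical below 0.06 rad and angle between the x axis of board_a_mid and the x axis of socket_20_mouth, either way round below 0.06 rad)) and distance of each of board_b_mid, board_c_mid from where it was at the start of the episode below 0.015 m and linear speed of board_a below 0.01 m/s) or (((z of board_b_mid in the frame of socket_12_mouth between 0 and 0.0215 m and horizontal distance between board_b_mid and socket_12_mouth below 0.011 m and angle between board_b_mid's own z axis and vertical below 0.06 rad and angle between the x axis of board_b_mid and the x axis of socket_12_mouth, either way round below 0.06 rad) or (z of board_b_mid in the frame of socket_16_mouth between 0 and 0.0215 m and horizontal distance between board_b_mid and socket_16_mouth below 0.011 m and angle between board_b_mid's own z axis and vertical below 0.06 rad and angle between the x axis of board_b_mid and the x axis of socket_16_mouth, either way round below 0.06 rad) or (z of board_b_mid in the frame of socket_20_mouth between 0 and 0.0215 m and horizontal distance between board_b_mid and socket_20_mouth below 0.011 m and angle between board_b_mid's own z axis and vertical below 0.06 rad and angle between the x axis of board_b_mid and the x axis of socket_20_mouth, either way round below 0.06 rad)) and distance of each of board_a_mid, board_c_mid from where it was at the start of the episode below 0.015 m and linear speed of board_b below 0.01 m/s) or (((z of board_c_mid in the frame of socket_12_mouth between 0 and 0.0215 m and horizontal distance between board_c_mid and socket_12_mouth below 0.011 m and angle between board_c_mid's own z axis and vertical below 0.06 rad and angle between the x axis of board_c_mid and the x axis of socket_12_mouth, either way round below 0.06 rad) or (z of board_c_mid in the frame of socket_16_mouth between 0 and 0.0215 m and horizontal distance between board_c_mid and socket_16_mouth below 0.011 m and angle between board_c_mid's own z axis and vertical below 0.06 rad and angle between the x axis of board_c_mid and the x axis of socket_16_mouth, either way round below 0.06 rad) or (z of board_c_mid in the frame of socket_20_mouth between 0 and 0.0215 m and horizontal distance between board_c_mid and socket_20_mouth below 0.011 m and angle between board_c_mid's own z axis and vertical below 0.06 rad and angle between the x axis of board_c_mid and the x axis of socket_20_mouth, either way round below 0.06 rad)) and distance of each of board_a_mid, board_b_mid from where it was at the start of the episode below 0.015 m and linear speed of board_c below 0.01 m/s)) and (value of joint each of socket_12_contact_l, socket_12_contact_r above 0.0004 m or value of joint each of socket_16_contact_l, socket_16_contact_r above 0.0004 m or value of joint each of socket_20_contact_l, socket_20_contact_r above 0.0004 m) and horizontal distance between each of board_a_mid, board_b_mid, board_c_mid and rack_next above 0.03 m and distance of each of driver_mid, bin_mid from where it was at the start of the episode below 0.02 m); the robot touches nothing.
It fails at once if a board is pressed against a socket with more than 40 N (about 30 N of push plus the grip of the contact strips) (contact force between any of board_a, board_b, board_c and socket_12 above 40 N or contact force between any of board_a, board_b, board_c and socket_16 above 40 N or contact force between any of board_a, board_b, board_c and socket_20 above 40 N).
It fails at once if a second board is disturbed (distance of each of board_a_mid, board_b_mid from where it was at the start of the episode above 0.015 m or distance of each of board_a_mid, board_c_mid from where it was at the start of the episode above 0.015 m or distance of each of board_b_mid, board_c_mid from where it was at the start of the episode above 0.015 m).
It fails at once if the driver or the bin is pushed about (distance of any of driver_mid, bin_mid from where it was at the start of the episode above 0.02 m).
It also fails if it takes over 61 s, if anything falls off the work surface, if the arm or the gripper's body presses on something with over 40 N, if the wrist force passes 120 N, or if a joint passes its speed limit or range.

## Robot

A 6-joint arm with a two-finger parallel gripper is mounted at the origin on the work surface. World frame = base frame: x ahead of the robot, y to its left, z up, the work surface at z = 0. Lengths are in mm, angles in rad, forces in N, time in s.
With the tool pointing down it reaches from about 275 to 750 mm from the base axis. Payload 10.2 kg.
Tool frame: the origin (TCP) lies at the very end of the fingers, on their centre line; the grasp point (between the pads) lies 19 mm behind it; z points along the fingers, y is the line along which they close (so a half turn about z gives the same grasp; the last joint's range is limited). The gripper opens to 85 mm and grips with 20 to 120 N. Pads are 22 mm wide; open, the fingers measure 114 mm over their backs; the gripper's body (76 mm by 85 mm) begins 54 mm behind the grasp point. The pads swing forward as they close: fully open they stand 13 mm farther back than shut.
Start: joints at [0.938, 0.313, 1.498, -0, 1.331, -0.223], TCP at [209.187, 481.531, 231.294] pointing down, gripper open.
Joint ranges: [-2.94, 2.94], [-0.97, 2.17], [0.19, 2.56], [-1.23, 4.37], [0.02, 3.11], [-2.88, 2.88]. Speed limits (rad/s): [2.39, 2.39, 3.01, 3.14, 3.14, 3.14].

## Interface

Orientations are given as a unit quaternion [w, x, y, z].
In Python, from rig import monitor, eyes, job gives the robot as it stands. The module is installed in compiled form; this text tells all that it offers.
- The arm moves only by the tool send_rows, never from a script. Its argument "targets" is one flat list of numbers, 7 for each row, row after row: the turn, a rotation vector about the tool's x, y, z in degrees, then the shift along the tool's x, y, z in units of 60 mm (1.0 is 60 mm), then the opening, from -1 (shut) to 1 (fully open), so that 0 is half open. A call has 1 to 5 rows; each row shifts and turns the commanded pose from where the row before left it, along the tool's axes as they then stand; what a row does not reach is not made up. A row lasts 1/8 s, in which the tool goes at most 62.5 mm and 10.7 degrees, less where a joint would pass 70% of its speed; a pose out of reach is approached as far as the arm can. A call is refused whole if a number of a shift passes 1 or a number of a turn 10.7, either way. A call with a gripper value outside its range is refused whole. The fingers move at their own pace and stop on an object; "newtons" is the grip in N (left out, the last holds). Time passes only in rows, so rows that do not move let the fingers close. It gives the time, the measured TCP pose, the force, the opening and the grip force at its end, in the units of the state.
- monitor.sense(): the state, without advancing time (a new reading comes with each control period).
- eyes.capture(name): name is "scene" or "top" or "wrist"; returns a dict with "img" (400x640x3 uint8, red, green, blue), "K" (3x3 intrinsics, pixels), "distortion" ([k1, k2, p1, p2, k3] as OpenCV has them; the pictures are not rectified), "R" (3x3) and "t" (3): a world point X has camera coordinates R X + t. Camera axes: x right, y down, z forward; pixel columns grow to the right and rows downward; lengths in mm; the calibration is good to about 2 mm. A picture is of the moment at which its call begins. There is no depth.
- job.finish_job(): hands the job in; it is judged then, once.
The state is a dict: "time_s": time; "joints": joint angles; "dq": joint speeds; "tau": joint torques, N m; "eef_pos": TCP position; "ee_rot": TCP orientation; "force": force on the tool from outside, world axes, zero at the start; "wrist_torque": the same for the moment, N m; "grip_width": opening from 0.0 (shut) to 1.0 (fully open); "grip_force": force on a finger pad.
Only numpy, scipy, OpenCV 4.12 (cv2) and the standard library are available. Lean on these libraries where they do the work, as an engineer would, in place of code of your own. Each camera call takes 0.05 s, during which the arm holds its last target. There are 200 camera calls.

## Working session

There is one attempt and no reset: what is moved stays moved. The work goes in short steps, Python scripts to look and compute and a tool call to move; the robot and the scene stay as the last step left them, time stands still between calls to the robot, and variables do not carry over. Pictures are saved under pics/ and viewed, at most 10 in all, crops included, and the job is handed in when it is done.

Besides the shell and the picture viewer there is one more tool, called after ">>>" as name(argument=value, ...) on one line, values as JSON. send_rows: Moves the arm, as the interface text tells. Its arguments: {"type":"object","properties":{"targets":{"type":"array","items":{"type":"number"}},"newtons":{"type":"number"}},"required":["targets"]}

```bash
mkdir -p pics; cat > h.py <<'E'
import numpy as np, cv2, pickle
from rig import monitor, eyes, job
def grab(n,tag):
    c=eyes.capture(n); pickle.dump(c,open(f'{tag}.pkl','wb')); return c
def save(img,f): cv2.imwrite('pics/'+f,cv2.cvtColor(img,cv2.COLOR_RGB2BGR))
def ray(c,p):
    u=cv2.undistortPoints(np.array([[p]],float),np.array(c['K'],float),np.array(c['distortion'],float))[0,0]
    R=np.array(c['R']);t=np.array(c['t']).ravel()
    return -R.T@t, R.T@np.array([u[0],u[1],1.])
def at_z(c,p,z):
    o,d=ray(c,p); return o+d*(z-o[2])/d[2]
def tri(cps):
    A=np.zeros((3,3));b=np.zeros(3)
    for c,p in cps:
        o,d=ray(c,p);d=d/np.linalg.norm(d);M=np.eye(3)-np.outer(d,d);A+=M;b+=M@o
    X=np.linalg.solve(A,b);return X
def proj(c,X):
    return cv2.projectPoints(np.array([X],float),cv2.Rodrigues(np.array(c['R'],float))[0],np.array(c['t'],float),np.array(c['K'],float),np.array(c['distortion'],float))[0].reshape(-1,2)
def load(t): return pickle.load(open(f'{t}.pkl','rb'))
E
python3 - <<'E'
from h import *
a=grab('scene','s0');b=grab('top','t0')
save(a['img'],'scene0.png');save(b['img'],'top0.png')
print({k:v for k,v in monitor.sense().items()})
for c in(a,b): print(-np.array(c['R']).T@np.array(c['t']).ravel(), np.array(c['R'])[2],c['K'][0])
E
```

```text
{'time_s': 0.1, 'joints': array([ 9.37577540e-01,  3.13377778e-01,  1.49833850e+00, -2.18326239e-05,
        1.33098342e+00, -2.23408637e-01]), 'dq': array([-0.00203616, -0.00137908, -0.00235313, -0.001568  ,  0.00095202,
       -0.00083726]), 'tau': array([ 2.97544575e-03, -4.12900150e+01, -2.60145915e+01, -2.48113693e-04,
        3.02488654e-03,  1.28786880e-05]), 'eef_pos': array([209.06611011, 481.33839783, 230.80913544]), 'ee_rot': array([-2.20252637e-04,  2.03471646e-01,  9.79080682e-01, -5.07922255e-04]), 'force': array([-0.38112697,  0.24291953, -0.49145053]), 'wrist_torque': array([-0.03442401,  0.01528804, -0.01828355]), 'grip_force': 0.0, 'grip_width': 0.998206898370969}
[979.32242304 354.37783344 901.05149275] [-0.37312897 -0.38239427 -0.84531024] [416.6541243   0.        320.5658094]
[470.60026989  15.00441733 971.21612706] [ 0.16610166 -0.00811099 -0.98607528] [388.55277796   0.         317.86388274]
```

View pics/scene0.png

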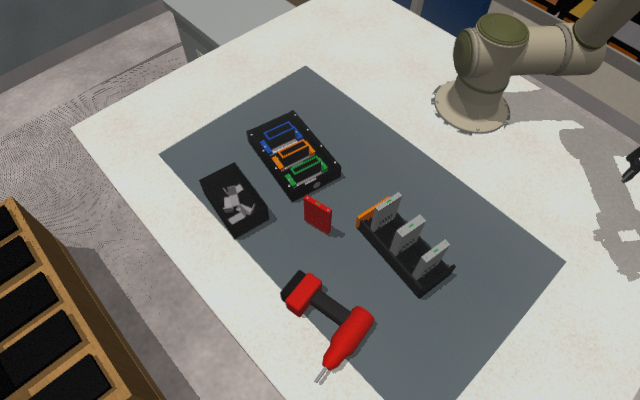

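View pics/top0.png

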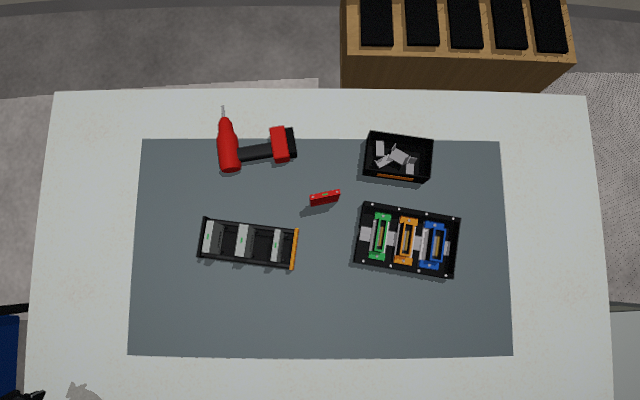

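The scene view shows the rack boards at (388,212), (409,232) and (433,258). The orange plate is at (375,212), the sockets are at blue (281,134), orange (294,152) and green (306,170), and a red look-alike is at (318,214). In the top view the rack spans (200–298, 218–270) with the orange plate at (295,249). The sockets there are green (380,236), orange (406,240) and blue (432,245). The candidates are the grey boards at top-view (277,245), (243,240) and (212,236). The one at (277,245) is beside the orange plate, so I'll enlarge it to confirm.

```bash
python3 - <<'E'
from h import *
a=load('s0')['img'][180:305,340:470];b=load('t0')['img'][205:280,190:310]
A=cv2.resize(a,None,fx=3,fy=3,interpolation=cv2.INTER_CUBIC)   # 390x375
B=cv2.resize(b,None,fx=3.3,fy=3.3,interpolation=cv2.INTER_CUBIC) #396x247
C=cv2.resize(load('t0')['img'][195:285,345:470],None,fx=3.2,fy=3.2,interpolation=cv2.INTER_CUBIC) #400x288
im=np.zeros((560,800,3),np.uint8);im[:A.shape[0],:A.shape[1]]=A;im[:B.shape[0],400:400+B.shape[1]]=B;im[260:260+C.shape[0],400:400+C.shape[1]]=C
save(im,'crop1.png')
E
```

```text
(no output)
```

View pics/crop1.png

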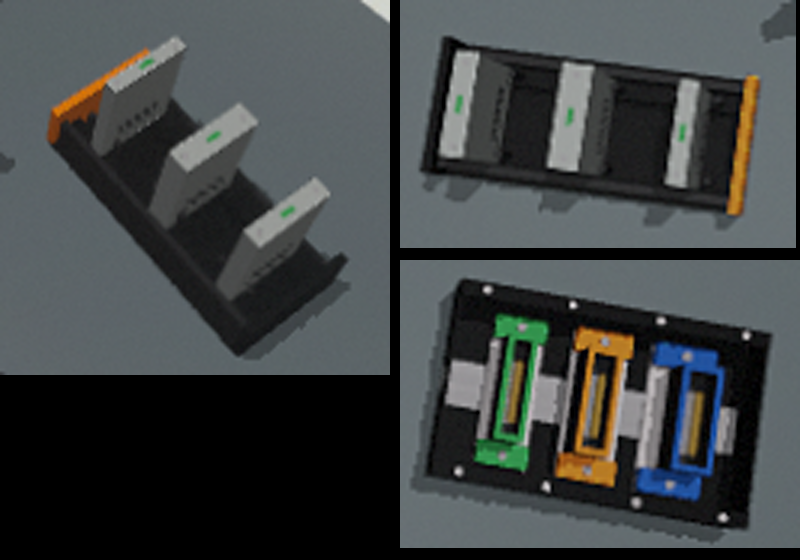

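The crop confirms that the thin grey board is beside the orange plate: top view about (275,245), scene about (389,201). Next I'll triangulate it and its neighbours, plus the socket outlines.

```bash
python3 - <<'E'
from h import *
s=load('s0');t=load('t0')
S=lambda x,y:(340+(x+.5)/3-.5,180+(y+.5)/3-.5)
T=lambda x,y:(190+(x-400+.5)/3.3-.5,205+(y+.5)/3.3-.5)
C=lambda x,y:(345+(x-400+.5)/3.2-.5,195+(y-260+.5)/3.2-.5)
for n,p,q in[('A',(147,63),(683,133)),('B',(214,137),(570,117)),('C',(288,211),(459,104)),
  ('orangeL',(148,52),(752,78)),('orangeR',(52,113),(736,212))]:
    print(n,tri([(s,S(*p)),(t,T(*q))]).round(1))
print('A ends at z',[at_z(t,T(*q),125).round(1) for q in((690,82),(678,187))])
for n,q1,q2 in[('green',(521,327),(503,456)),('orange',(604,341),(586,471)),('blue',(687,356),(670,485))]:
    print(n,at_z(t,C(*q1),20).round(1),at_z(t,C(*q2),20).round(1))
for n,q in[('gW',[(512,338),(534,340),(519,446),(497,444)]),('oW',[(588,352),(620,355),(606,460),(574,455)]),('bW',[(689,364),(722,368),(709,475),(674,468)])]:
    P=np.array([at_z(t,C(*x),50) for x in q]);print(n,P.mean(0).round(1),(P[0]+P[1]-P[2]-P[3])[:2].round(1)/2, np.degrees(np.arctan2(*(P[0]+P[1]-P[2]-P[3])[[1,0]])))
for q in[(461,281),(771,334),(747,527),(428,474)]: print('tray',at_z(t,C(*q),47).round(1))
R=cv2.Rodrigues
from scipy.spatial.transform import Rotation as Ro
print(Ro.from_quat(monitor.sense()['ee_rot'],scalar_first=True).as_matrix().round(3))
E
```

```text
A [519.2 100.  122.8]
B [529.6 175.1 121.5]
C [537.5 249.3 123.2]
orangeL [540.   78.1 148.5]
orangeR [490.9  46.9 -56.3]
A ends at z [array([552.7,  95.9, 125. ]), array([483.8, 102.5, 125. ])]
green [ 598.5 -153.    20. ] [ 499.3 -137.1   20. ]
orange [ 587.8 -217.6   20. ] [ 487.9 -200.6   20. ]
blue [ 576.2 -282.5   20. ] [ 477.  -265.2   20. ]
gW [ 545.9 -142.6   50. ] [ 78.95 -12.9 ] -9.277596733548915
oW [ 535.9 -203.5   50. ] [ 77.4 -12.9] -9.477538535053485
bW [ 526. -280.   50.] [ 78.65 -14.  ] -10.10250703564992
tray [ 629.8 -103.5   47. ]
tray [ 590.1 -340.    47. ]
tray [ 445.6 -314.4   47. ]
tray [485.2 -77.   47. ]
[[-0.917  0.398 -0.001]
 [ 0.398  0.917 -0.001]
 [ 0.    -0.001 -1.   ]]
```

>>> send_rows(targets=[0,0,-8.25,0,0,0,0,0,0,-8.25,0,0,0,0,0,0,0,-0.65,-0.63,0,0,0,0,0,-0.65,-0.63,0,0,0,0,0,-0.65,-0.63,0,0])

```text
time_s: 0.72
eef_pos: [312.2, 353.3, 231.1]
ee_rot: [-0.0, 0.061, 0.998, -0.0]
force: [-0.1, 1.6, 0.2]
grip_width: 0.5
grip_force: 0.0
```

>>> send_rows(targets=[0,0,0,-0.65,-0.63,0,0,0,0,0,-0.65,-0.63,0,0,0,0,0,-0.65,-0.63,0,0,0,0,0,-0.65,-0.63,0,0,0,0,0,-0.4,-0.63,0,0])

```text
time_s: 1.35
eef_pos: [468.2, 143.5, 230.9]
ee_rot: [-0.0, 0.061, 0.998, -0.0]
force: [-0.3, 0.4, 0.2]
grip_width: 0.504
grip_force: 0.0
```

```bash
python3 - <<'E'
from h import *
from scipy.spatial.transform import Rotation as Ro
w=grab('wrist','w0');save(w['img'],'w0.png');m=monitor.sense();print(m['time_s'],m['eef_pos'],m['joints'],m['grip_width'])
print(Ro.from_quat(m['ee_rot'],scalar_first=True).as_matrix().round(4))
print(-np.array(w['R']).T@np.array(w['t']).ravel(), np.array(w['R']).round(3))
E
```

```text
1.4 [469.73700189 139.8739032  230.74069058] [ 0.05084385  0.23676103  1.59948562 -0.00194747  1.30555642 -1.39419559] 0.4999403161667209
[[-9.922e-01  1.249e-01 -1.000e-04]
 [ 1.249e-01  9.922e-01 -1.900e-03]
 [-1.000e-04 -1.900e-03 -1.000e+00]]
[400.94346955 151.52515685 374.14969301] [[ 0.123  0.992 -0.   ]
 [ 0.957 -0.118  0.266]
 [ 0.264 -0.033 -0.964]]
```

View pics/w0.png

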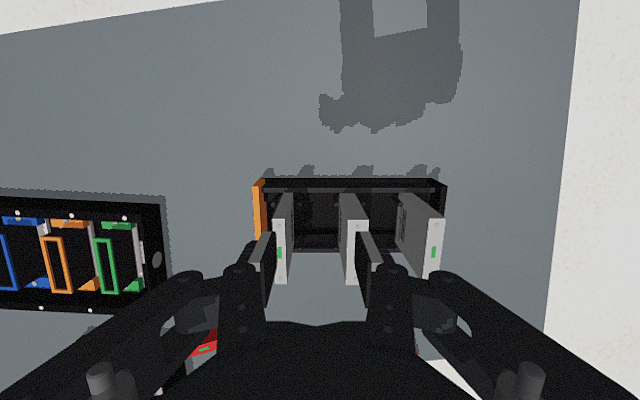

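The wrist view shows board A at (281,237), with its label at about (279,253) and the orange plate to its left at (259,210). The green socket well is at (103,266), orange at (57,265), and blue is at the left edge. Now I'll triangulate from three views.

```bash
python3 - <<'E'
from h import *
s=load('s0');t=load('t0');w=load('w0')
hs=lambda c:cv2.cvtColor(c['img'],cv2.COLOR_RGB2HSV)
def blobs(c,lo,hi,box,mn=2):
    x0,y0,x1,y1=box;m=cv2.inRange(hs(c),lo,hi);k=np.zeros_like(m);k[y0:y1,x0:x1]=m[y0:y1,x0:x1]
    n,_,st,ce=cv2.connectedComponentsWithStats(k);return[(ce[i].round(1),st[i][4],st[i][:4]) for i in range(1,n) if st[i][4]>=mn]
g=((50,90,60),(80,255,255))
ls=blobs(s,*g,(360,180,470,290));lt=blobs(t,*g,(195,210,300,275));lw=blobs(w,*g,(250,180,450,290))
for n,l in(('s',ls),('t',lt),('w',lw)): print(n,[(tuple(x[0]),x[1]) for x in l])
a=[min(l,key=lambda b:abs(b[0]-e).sum())[0] for l,e in((ls,(389,201)),(lt,(275.5,245)),(lw,(279,253)))]
X=tri(list(zip((s,t,w),a)));print('A',X, [ (proj(c,X)[0]-p).round(1) for c,p in zip((s,t,w),a)])
# green socket frame in each view: blob bounding
for n,lo,hi in(('g',(45,120,60),(80,255,255)),('o',(8,150,100),(20,255,255)),('b',(100,150,80),(125,255,255))):
    for c,nm,box in((s,'s',(240,100,345,200)),(t,'t',(350,195,465,285)),(w,'w',(0,190,165,320))):
        print(n,nm,[(tuple(b[0]),b[1],tuple(b[2])) for b in blobs(c,lo,hi,box,15)])
big=cv2.resize(w['img'][185:325,0:170],None,fx=4,fy=4,interpolation=cv2.INTER_CUBIC);save(big,'w0s.png')
E
```

```text
s [((np.float64(388.3), np.float64(200.7)), np.int32(7)), ((np.float64(410.7), np.float64(225.0)), np.int32(7)), ((np.float64(435.7), np.float64(250.0)), np.int32(7))]
t [((np.float64(207.4), np.float64(235.6)), np.int32(8)), ((np.float64(241.0), np.float64(239.5)), np.int32(4)), ((np.float64(275.0), np.float64(245.0)), np.int32(5))]
w [((np.float64(279.0), np.float64(252.0)), np.int32(33)), ((np.float64(433.2), np.float64(251.4)), np.int32(34))]
A [520.25005291 100.57086907 124.62418789] [array([ 0.4, -0. ]), array([ 0.1, -0.6]), array([-0.4, -0.7])]
g s [((np.float64(309.6), np.float64(165.0)), np.int32(206), (np.int32(290), np.int32(155), np.int32(38), np.int32(20))), ((np.float64(290.2), np.float64(179.6)), np.int32(71), (np.int32(284), np.int32(173), np.int32(12), np.int32(14)))]
g t [((np.float64(379.7), np.float64(236.6)), np.int32(355), (np.int32(368), np.int32(212), np.int32(24), np.int32(49)))]
g w [((np.float64(116.9), np.float64(225.1)), np.int32(224), (np.int32(101), np.int32(221), np.int32(34), np.int32(9))), ((np.float64(106.1), np.float64(265.3)), np.int32(582), (np.i
[... 888 characters left out ...]
(np.float64(284.1), np.float64(131.3)), np.int32(185), (np.int32(263), np.int32(121), np.int32(40), np.int32(19))), ((np.float64(265.6), np.float64(146.1)), np.int32(67), (np.int32(260), np.int32(140), np.int32(12), np.int32(13)))]
b t [((np.float64(433.5), np.float64(246.3)), np.int32(424), (np.int32(419), np.int32(221), np.int32(27), np.int32(49)))]
b w [((np.float64(19.6), np.float64(220.7)), np.int32(274), (np.int32(1), np.int32(216), np.int32(40), np.int32(10))), ((np.float64(8.0), np.float64(267.3)), np.int32(297), (np.int32(0), np.int32(234), np.int32(18), np.int32(57))), ((np.float64(39.9), np.float64(283.2)), np.int32(188), (np.int32(24), np.int32(277), np.int32(27), np.int32(12)))]
```

View pics/w0s.png

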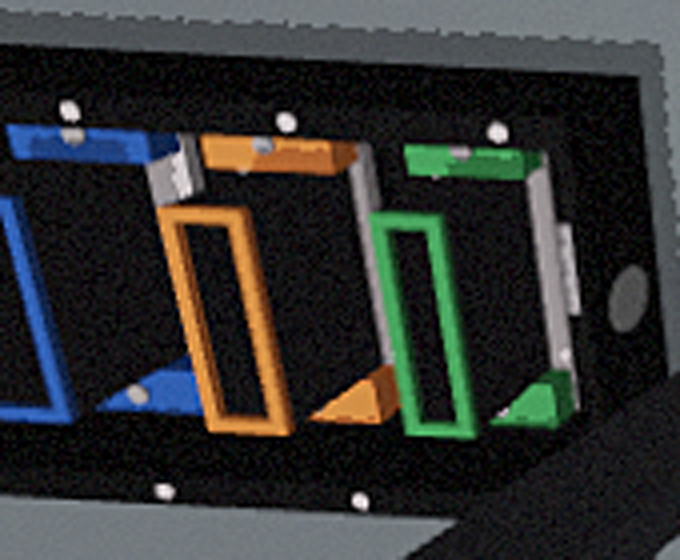

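>>> send_rows(targets=[0,0,0,-0.46,-0.27,0,0,0,0,0,-0.46,-0.27,0,0,0,0,0,0,0,0.6,0,0,0,0,0,0,0.6,0,0,0,0,0,0,0,0])

```text
time_s: 2.02
eef_pos: [516.8, 106.4, 157.3]
ee_rot: [-0.003, 0.061, 0.998, -0.0]
force: [-0.4, 0.4, 0.5]
grip_width: 0.499
grip_force: 0.0
```

```bash
python3 - <<'E'
from h import *
from scipy.spatial.transform import Rotation as Ro
w1=grab('wrist','w1');m=monitor.sense();print(m['time_s'],m['eef_pos'],m['force'],Ro.from_quat(m['ee_rot'],scalar_first=True).as_matrix().round(4).tolist())
s=load('s0');t=load('t0');w=load('w0')
C=lambda x,y:(345+(x-400+.5)/3.2-.5,195+(y-260+.5)/3.2-.5)
W=lambda x,y:((x+.5)/4-.5,185+(y+.5)/4-.5)
for n,q,p in[('g',[(512,338),(534,340),(519,446),(497,444)],[(371,213),(443,214),(477,436),(408,436)]),('o',[(588,352),(620,355),(606,460),(574,455)],[(158,207),(250,208),(293,435),(210,433)])]:
    T=[tri([(t,C(*a)),(w,W(*b))]) for a,b in zip(q,p)];print(n,np.round(T,1).tolist(),np.mean(T,0).round(1))
    for z in(47,50,53):
        P=np.array([at_z(w,W(*b),z) for b in p]);d=P[2:].sum(0)-P[:2].sum(0);print(z,P.mean(0).round(1),np.linalg.norm(d)/2,np.degrees(np.arctan2(d[1],d[0])),np.linalg.norm(P[1]-P[0]))
save(cv2.resize(w1['img'][120:320,150:450],None,fx=2,fy=2),'w1.png')
E
```

```text
2.075 [517.86569264 106.46556264 159.26901676] [-0.20200624  0.17180955  1.16191861] [[-0.9926, 0.1215, -0.0015], [0.1215, 0.9926, 0.0], [0.0015, -0.0002, -1.0]]
g [[551.9, -153.2, 33.2], [566.9, -180.6, -27.8], [532.2, -112.3, 105.1], [524.8, -102.1, 126.2]] [ 543.9 -137.1   59.2]
47 [ 551.9 -144.    47. ] 81.52566002031226 -10.449679045428482 23.197509777064766
50 [ 550.5 -141.3   50. ] 80.77806041900278 -10.449679045428493 22.98478596647081
53 [ 549.2 -138.6   53. ] 80.03046081769331 -10.449679045428443 22.772062155876895
o [[537.1, -204.8, 52.5], [552.6, -246.3, -16.8], [527.3, -175.4, 96.0], [518.9, -156.8, 122.6]] [ 534.  -195.8   63.6]
47 [ 542.9 -209.    47. ] 83.14833430372636 -10.543954693956236 29.976951943259603
50 [ 541.6 -205.7   50. ] 82.38585459415354 -10.543954693956263 29.702059874729613
53 [ 540.3 -202.4   53. ] 81.62337488458078 -10.543954693956225 29.427167806199627
```

View pics/w1.png

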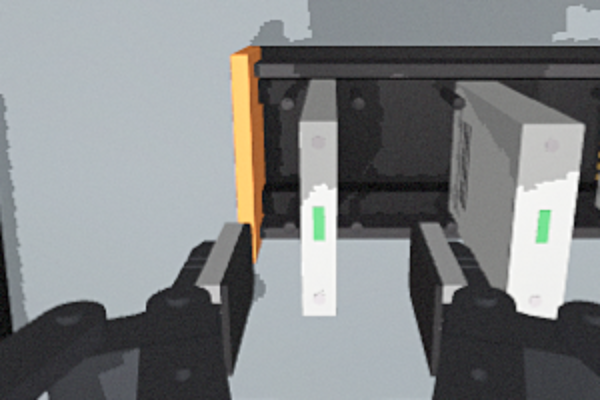

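Board A's top runs from (302,122) to (337,316) in the crop, with its label at (318,223). It is parallel to the fingers and slightly left of their middle.

```bash
python3 - <<'E'
from h import *
s=load('s0');t=load('t0');w=load('w0');w1=load('w1')
W1=lambda x,y:(150+(x+.5)/2-.5,120+(y+.5)/2-.5)
C=lambda x,y:(345+(x-400+.5)/3.2-.5,195+(y-260+.5)/3.2-.5)
W=lambda x,y:((x+.5)/4-.5,185+(y+.5)/4-.5)
print('A',tri([(s,(388.3,200.7)),(t,(275,245)),(w,(279,252)),(w1,W1(318.5,223))]), tri([(w,(279,252)),(w1,W1(318.5,223))]))
for z in(122,125): print([at_z(w1,W1(*p),z).round(1).tolist() for p in((319,223),(300,122),(336,122),(303,316),(337,316))])
print(monitor.sense()['eef_pos'])
for n,q,p in[('g',[(512,338),(534,340),(519,446),(497,444)],[(371,213),(443,214),(477,436),(408,436)]),('o',[(588,352),(620,355),(606,460),(574,455)],[(158,207),(250,208),(293,435),(210,433)])]:
    T=[tri([(t,C(*a)),(w,W(*b))]) for a,b in zip(q,p[2:]+p[:2])];print(n,np.round(T,1).tolist(),np.mean(T,0).round(1))
E
```

```text
A [520.45700039 100.7859337  125.05631929] [520.44391841 101.25013507 126.15284539]
[[522.3, 101.2, 122.0], [486.6, 99.6, 122.0], [488.0, 111.2, 122.0], [557.1, 90.9, 122.0], [558.6, 103.0, 122.0]]
[[521.1, 101.4, 125.0], [486.0, 99.8, 125.0], [487.4, 111.2, 125.0], [555.4, 91.3, 125.0], [556.8, 103.2, 125.0]]
[517.86569264 106.46556264 159.26901676]
g [[589.0, -139.0, 49.6], [585.0, -155.8, 55.2], [507.0, -143.3, 52.9], [510.5, -127.2, 46.3]] [ 547.9 -141.3   51. ]
o [[578.1, -195.1, 55.3], [574.3, -219.3, 57.4], [496.4, -207.3, 55.3], [501.1, -184.5, 49.7]] [ 537.5 -201.5   54.4]
```

>>> send_rows(targets=[0,0,0,-0.06,-0.08,0.2,0,0,0,0,0,0,0.4,0,0,0,0,0,0,0.4,0,0,0,0,0,0,0.37,0,0,0,0,0,0,0,0])

```text
time_s: 2.7
eef_pos: [520.8, 101.0, 76.5]
ee_rot: [-0.001, 0.061, 0.998, -0.0]
force: [-0.4, 0.0, 0.8]
grip_width: 0.503
grip_force: 0.0
```

>>> send_rows(targets=[0,0,0,0,0,0,-1,0,0,0,0,0,0,-1,0,0,0,0,0,0,-1,0,0,0,0,0,0,-1], newtons=25)

```text
time_s: 3.2
eef_pos: [521.8, 101.3, 78.3]
ee_rot: [0.001, 0.061, 0.998, 0.0]
force: [-1.4, 0.2, 6.5]
grip_width: 0.134
grip_force: 30.0
```

```bash
python3 - <<'E'
from h import *
m=monitor.sense()
for k in('time_s','eef_pos','force','wrist_torque','grip_width','grip_force'):print(k,m[k])
E
```

```text
time_s 3.2
eef_pos [521.83409364 101.28534701  78.3232183 ]
force [-1.43064457  0.21857128  6.48200829]
wrist_torque [0.15759979 0.10381327 0.00562385]
grip_width 0.13437767446303825
grip_force 30.041569769382477
```

The pinch gives 0.134 × 85 ≈ 11.4 mm, which means the 12 mm board, so it goes in the green socket. I'll firm the grip and lift.

>>> send_rows(targets=[0,0,0,0,0,0,-1,0,0,0,0,0,-0.25,-1,0,0,0,0,0,-0.4,-1,0,0,0,0,0,-0.4,-1,0,0,0,0,0,-0.3,-1], newtons=40)

```text
time_s: 3.82
eef_pos: [521.0, 101.2, 159.9]
ee_rot: [0.0, 0.061, 0.998, -0.0]
force: [-0.6, 0.4, -1.3]
grip_width: 0.135
grip_force: 39.2
```

>>> send_rows(targets=[0,0,0,-0.19,-0.72,0,-1,0,0,0,-0.19,-0.72,0,-1,0,0,0,-0.19,-0.72,0,-1,0,0,0,-0.19,-0.72,0,-1,0,0,3.3,0,0,0,-1])

```text
time_s: 4.45
eef_pos: [545.3, -78.6, 158.7]
ee_rot: [-0.0, 0.092, 0.996, -0.0]
force: [-1.0, 1.0, -2.0]
grip_width: 0.138
grip_force: 39.6
```

>>> send_rows(targets=[0,0,0,0,0,0,-1,0,0,0,0,0,0,-1])

```text
time_s: 4.7
eef_pos: [545.2, -75.4, 158.4]
ee_rot: [0.0, 0.089, 0.996, -0.0]
force: [0.4, -1.3, -0.8]
grip_width: 0.133
grip_force: 39.6
```

```bash
python3 - <<'E'
from h import *
from scipy.spatial.transform import Rotation as Ro
w=grab('wrist','w2');m=monitor.sense();t=grab('top','t2');s=grab('scene','s2')
for k in('time_s','eef_pos','force','wrist_torque','grip_width','grip_force'):print(k,m[k])
print(Ro.from_quat(m['ee_rot'],scalar_first=True).as_matrix().round(4).tolist())
save(w['img'],'w2.png')
E
```

```text
time_s 4.75
eef_pos [545.27076136 -75.30632508 158.36461622]
force [-0.49670516 -0.68524579 -0.62420021]
wrist_torque [ 0.0199606  -0.01707898 -0.04575887]
grip_width 0.13272394754034295
grip_force 39.6224981546402
[[-0.9843, 0.1768, -0.0], [0.1768, 0.9843, -0.0], [0.0, -0.0, -1.0]]
```

View pics/w2.png

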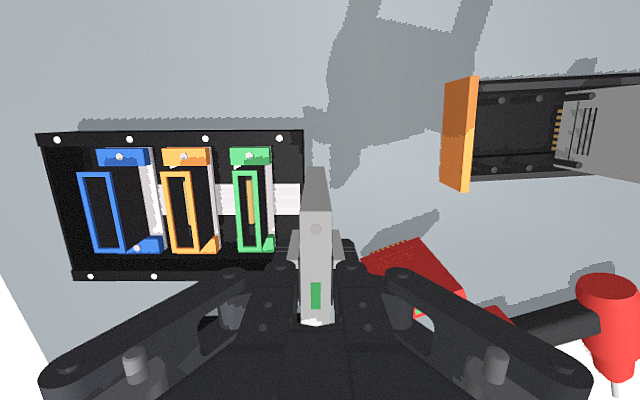

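The wrist view shows the held board at (315,250). The green socket rim runs from (235,170) to (274,250), the orange socket is at (180,210) and blue at (100,212). I'll fit the rim outline from three wrist views.

```bash
cat > rim.py <<'E'
from h import *
def rim(c,box,z=51):
    x0,y0,x1,y1=box;f=6
    im=cv2.resize(c['img'][y0:y1,x0:x1],None,fx=f,fy=f,interpolation=cv2.INTER_CUBIC)
    m=cv2.inRange(cv2.cvtColor(im,cv2.COLOR_RGB2HSV),(45,110,50),(80,255,255))
    cs,h=cv2.findContours(m,cv2.RETR_CCOMP,cv2.CHAIN_APPROX_NONE)
    out={}
    i=max((k for k in range(len(cs)) if h[0][k][3]>=0),key=lambda k:cv2.contourArea(cs[k]))
    for nm,k in(('hole',i),('outer',h[0][i][3])):
        P=np.array([at_z(c,((p[0]+.5)/f-.5+x0,(p[1]+.5)/f-.5+y0),z)[:2] for p in cs[k][:,0]],np.float32)
        r=cv2.minAreaRect(P);out[nm]=(np.round(r[0],1),np.round(r[1],1),round(r[2],1))
    return out
E
python3 - <<'E'
from rim import *
for tg,b in(('w0',(85,232,125,300)),('w2',(225,166,285,256))):
    for z in(49,51,53): print(tg,z,rim(load(tg),b,z))
E
```

```text
w0 49 {'hole': (array([ 551.1, -143. ]), array([12.4, 70.3]), 80.0), 'outer': (array([ 551. , -142.1]), array([25.5, 83. ]), 78.8)}
w0 51 {'hole': (array([ 550.2, -141.1]), array([12.3, 69.9]), 80.0), 'outer': (array([ 550.1, -140.3]), array([25.4, 82.5]), 78.8)}
w0 53 {'hole': (array([ 549.3, -139.3]), array([12.3, 69.5]), 80.0), 'outer': (array([ 549.2, -138.5]), array([25.2, 82. ]), 78.8)}
w2 49 {'hole': (array([ 550.7, -142.1]), array([13.9, 70.5]), 80.1), 'outer': (array([ 552.6, -137.2]), array([37.7, 83.4]), 80.1)}
w2 51 {'hole': (array([ 550.1, -141.5]), array([13.8, 69.9]), 80.1), 'outer': (array([ 552.1, -136.6]), array([37.4, 82.7]), 80.1)}
w2 53 {'hole': (array([ 549.5, -140.9]), array([13.7, 69.3]), 80.1), 'outer': (array([ 551.5, -136. ]), array([37.1, 82.1]), 80.1)}
```

>>> send_rows(targets=[0,0,0,-0.14,-0.53,0,-1,0,0,0,-0.14,-0.53,0,-1,0,0,0,0,0,0.25,-1,0,0,0,0,0,0.25,-1,0,0,0,0,0,0,-1])

```text
time_s: 5.48
eef_pos: [549.8, -140.2, 126.6]
ee_rot: [-0.002, 0.089, 0.996, 0.001]
force: [0.2, 0.0, -2.3]
grip_width: 0.135
grip_force: 39.7
```

>>> send_rows(targets=[0,0,0,0,0,0,-1,0,0,0,0,0,0,-1])

```text
time_s: 5.72
eef_pos: [550.8, -141.2, 128.6]
ee_rot: [0.0, 0.089, 0.996, -0.0]
force: [-0.4, 0.6, -1.9]
grip_width: 0.136
grip_force: 39.7
```

```bash
python3 - <<'E'
from h import *
from scipy.spatial.transform import Rotation as Ro
w=grab('wrist','w3');m=monitor.sense()
for k in('time_s','eef_pos','force','wrist_torque','grip_width'):print(k,m[k])
print(Ro.from_quat(m['ee_rot'],scalar_first=True).as_matrix().round(4)[:,1])
def lab(c):
    h=cv2.cvtColor(c['img'],cv2.COLOR_RGB2HSV);k=cv2.inRange(h,(45,90,50),(80,255,255));n,_,st,ce=cv2.connectedComponentsWithStats(k)
    return [(ce[i].round(1),st[i][4]) for i in range(1,n) if st[i][4]>20 and 295<ce[i][0]<330 and ce[i][1]>260]
for tg,z in(('w2',205.4),('w3',m['eef_pos'][2]+47)):
    for p,_ in lab(load(tg)): print(tg,p,at_z(load(tg),p,z))
save(cv2.resize(w['img'][150:340,200:440],None,fx=3,fy=3),'w3.png')
E
```

```text
time_s 5.775
eef_pos [ 550.75002507 -141.27925651  128.5947275 ]
force [ 0.17559584  0.63239645 -1.78295226]
wrist_torque [ 0.00820288 -0.02055574  0.01861709]
grip_width 0.1378149709267805
[ 1.782e-01  9.840e-01 -2.000e-04]
w2 [315.2 295.2] [544.58313812 -75.64260507 205.4       ]
w3 [315.2 295.2] [ 550.09678532 -141.46239861  175.5947275 ]
```

View pics/w3.png

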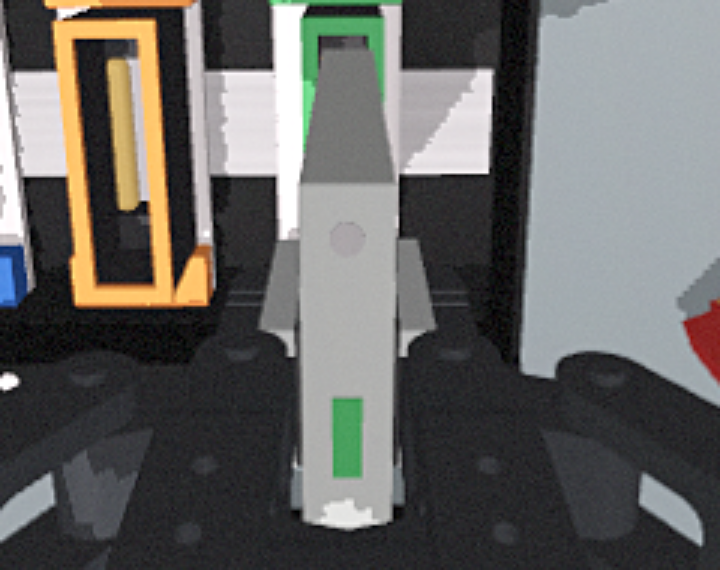

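The view shows the board's bottom near edge at (322–373, 52) just over the green rim, whose outer edges are at (302–384, 20–80). I'll check the lateral offset between them numerically.

```bash
python3 - <<'E'
from h import *
w=load('w3');print(w['K'][0])
g=cv2.cvtColor(w['img'],cv2.COLOR_RGB2HSV)
yd=np.array([.1782,.984,0]);c0=np.array([550.2,-141.4,0])
for r in range(156,170,2):
    m=cv2.inRange(g[r:r+1],(45,90,50),(80,255,255))[0];x=np.where(m[290:340])[0]+290
    P=[at_z(w,(u,r),50.7) for u in(x[0]-.5,x[-1]+.5)]
    gap=[u for u in range(x[0],x[-1]) if not m[u]]
    H=[(at_z(w,(u,r),50.7)-c0)@yd for u in((gap[0]-.5,gap[-1]+.5) if gap else ())]
    print(r,x[0],x[-1],[round((p-c0)@yd,2) for p in P],np.round(H,2))
for a,b,z in(((322,52),(373,52),75.3),((301,184),(397,184),175.4),((303,520),(392,520),175.4)):
    P=[at_z(w,(200+(p[0]+.5)/3-.5,150+(p[1]+.5)/3-.5),z) for p in(a,b)];print([round((p-c0)@yd,2) for p in P],P[0].round(1))
E
```

```text
[280.41567681   0.         315.26797486]
156 300 327 [np.float64(-12.54), np.float64(9.5)] []
158 301 327 [np.float64(-11.77), np.float64(9.52)] []
160 301 327 [np.float64(-11.8), np.float64(9.54)] []
162 301 327 [np.float64(-11.82), np.float64(9.55)] [-7.86  4.81]
164 301 327 [np.float64(-11.84), np.float64(9.57)] [-7.87  4.81]
166 301 327 [np.float64(-11.86), np.float64(9.59)] [-7.89  6.41]
168 301 327 [np.float64(-11.89), np.float64(9.61)] [-7.9   7.22]
[np.float64(-5.96), np.float64(6.06)] [ 515.4 -141.1   75.3]
[np.float64(-5.58), np.float64(6.01)] [ 514.7 -140.6  175.4]
[np.float64(-6.03), np.float64(6.11)] [ 562.1 -149.7  175.4]
```

>>> send_rows(targets=[0,0,0,-0.008,-0.015,0.1,-1,0,0,0,0,0,0.1,-1,0,0,0,0,0,0.1,-1,0,0,0,0,0,0.03,-1,0,0,0,0,0,0,-1])

```text
time_s: 6.4
eef_pos: [550.8, -142.4, 108.2]
ee_rot: [-0.0, 0.09, 0.996, 0.0]
force: [-0.9, -0.1, -1.7]
grip_width: 0.136
grip_force: 39.8
```

>>> send_rows(targets=[0,0,0,0,0,0.03,-1,0,0,0,0,0,0.02,-1,0,0,0,0,0,0,-1,0,0,0,0,0,0,-1])

```text
time_s: 6.9
eef_pos: [550.9, -142.4, 105.4]
ee_rot: [0.0, 0.09, 0.996, -0.0]
force: [-0.4, -1.2, -1.7]
grip_width: 0.136
grip_force: 39.8
```

>>> send_rows(targets=[0,0,0,0,0,0.02,-1,0,0,0,0,0,0.02,-1,0,0,0,0,0,0,-1,0,0,0,0,0,0,-1])

```text
time_s: 7.4
eef_pos: [550.8, -142.4, 102.9]
ee_rot: [0.0, 0.09, 0.996, 0.0]
force: [-0.3, -0.0, -3.1]
grip_width: 0.135
grip_force: 39.8
```

>>> send_rows(targets=[0,0,0,0,0,0.02,-1,0,0,0,0,0,0,-1,0,0,0,0,0,0,-1])

```text
time_s: 7.78
eef_pos: [550.9, -142.4, 101.8]
ee_rot: [0.0, 0.09, 0.996, -0.0]
force: [-0.3, 0.3, -0.4]
grip_width: 0.138
grip_force: 39.9
```

>>> send_rows(targets=[0,0,0,0,0,0.02,-1,0,0,0,0,0,0,-1,0,0,0,0,0,0,-1])

```text
time_s: 8.15
eef_pos: [551.0, -142.4, 100.5]
ee_rot: [0.0, 0.09, 0.996, -0.0]
force: [1.5, 0.1, -1.4]
grip_width: 0.133
grip_force: 39.8
```

>>> send_rows(targets=[0,0,0,0,0,0.02,-1,0,0,0,0,0,0,-1,0,0,0,0,0,0,-1])

```text
time_s: 8.52
eef_pos: [550.9, -142.4, 99.3]
ee_rot: [0.0, 0.09, 0.996, -0.0]
force: [2.4, -0.3, -1.8]
grip_width: 0.133
grip_force: 39.8
```

>>> send_rows(targets=[0,0,0,0,0,0.02,-1,0,0,0,0,0,0.02,-1,0,0,0,0,0,0,-1,0,0,0,0,0,0,-1])

```text
time_s: 9.02
eef_pos: [550.9, -142.4, 96.9]
ee_rot: [0.0, 0.09, 0.996, -0.0]
force: [3.2, 0.4, -1.6]
grip_width: 0.137
grip_force: 39.8
```

>>> send_rows(targets=[0,0,0,0,0,0.03,-1,0,0,0,0,0,0.03,-1,0,0,0,0,0,0,-1,0,0,0,0,0,0,-1])

```text
time_s: 9.52
eef_pos: [550.9, -142.4, 93.2]
ee_rot: [0.0, 0.09, 0.996, 0.0]
force: [4.2, -1.2, -3.5]
grip_width: 0.138
grip_force: 39.8
```

```bash
python3 - <<'E'
from h import *
m=monitor.sense()
for k in('time_s','eef_pos','force','wrist_torque','grip_width'):print(k,m[k])
w=grab('wrist','w4');save(cv2.resize(w['img'][130:340,200:440],None,fx=2.5,fy=2.5),'w4.png')
E
```

```text
time_s 9.525
eef_pos [ 550.85314601 -142.42950949   93.15285176]
force [ 4.16735481 -1.21179989 -3.45247349]
wrist_torque [-0.16905085 -0.74136906 -0.0159958 ]
grip_width 0.1375876989074878
```

View pics/w4.png

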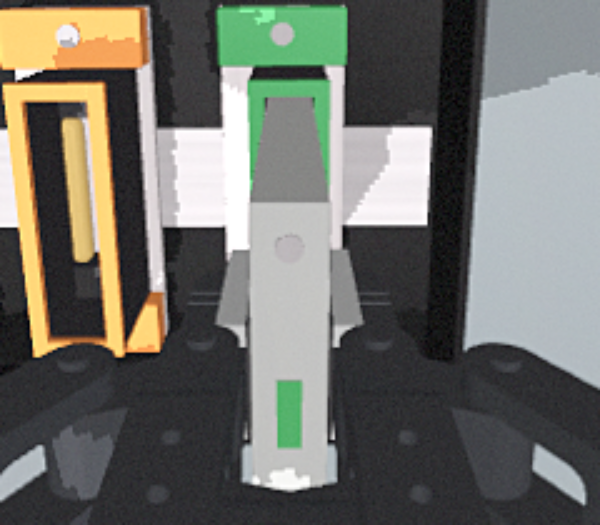

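The board is in the green well at (290,98), slightly against the near wall, which explains Fx of about +4 N. I'll ease it +x by 0.7 mm and carry on down.

>>> send_rows(targets=[0,0,0,-0.012,0,0.01,-1,0,0,0,0,0,0.03,-1,0,0,0,0,0,0.03,-1,0,0,0,0,0,0,-1,0,0,0,0,0,0,-1])

```text
time_s: 10.2
eef_pos: [551.4, -142.5, 89.0]
ee_rot: [-0.0, 0.09, 0.996, 0.0]
force: [0.5, -0.2, -3.2]
grip_width: 0.137
grip_force: 39.8
```

>>> send_rows(targets=[0,0,0,0,0,0.03,-1,0,0,0,0,0,0.03,-1,0,0,0,0,0,0,-1,0,0,0,0,0,0,-1])

```text
time_s: 10.7
eef_pos: [551.6, -142.6, 85.5]
ee_rot: [0.0, 0.09, 0.996, -0.0]
force: [-0.7, 0.0, -1.7]
grip_width: 0.134
grip_force: 39.8
```

>>> send_rows(targets=[0,0,0,0,0,0.03,-1,0,0,0,0,0,0.02,-1,0,0,0,0,0,0,-1,0,0,0,0,0,0,-1])

```text
time_s: 11.2
eef_pos: [551.6, -142.5, 82.5]
ee_rot: [0.0, 0.09, 0.996, -0.0]
force: [-1.3, 0.3, -1.5]
grip_width: 0.137
grip_force: 39.8
```

Now into the sprung strips, in 1.2 mm steps.

>>> send_rows(targets=[0,0,0,0,0,0.02,-1,0,0,0,0,0,0,-1,0,0,0,0,0,0,-1])

```text
time_s: 11.58
eef_pos: [551.5, -142.5, 81.3]
ee_rot: [0.0, 0.09, 0.996, -0.0]
force: [0.1, -0.1, -1.4]
grip_width: 0.135
grip_force: 39.8
```

>>> send_rows(targets=[0,0,0,0,0,0.02,-1,0,0,0,0,0,0,-1,0,0,0,0,0,0,-1])

```text
time_s: 11.95
eef_pos: [551.7, -142.6, 80.4]
ee_rot: [0.0, 0.09, 0.996, -0.0]
force: [-1.5, 1.1, 3.6]
grip_width: 0.134
grip_force: 40.5
```

>>> send_rows(targets=[0,0,0,0,0,0.02,-1,0,0,0,0,0,0,-1,0,0,0,0,0,0,-1])

```text
time_s: 12.32
eef_pos: [551.9, -142.6, 79.5]
ee_rot: [0.001, 0.09, 0.996, -0.0]
force: [-0.6, -0.2, 5.6]
grip_width: 0.137
grip_force: 41.0
```

>>> send_rows(targets=[0,0,0,0,0,0.02,-1,0,0,0,0,0,0,-1,0,0,0,0,0,0,-1])

```text
time_s: 12.7
eef_pos: [552.0, -142.7, 78.3]
ee_rot: [0.001, 0.09, 0.996, -0.0]
force: [-0.0, 0.8, 5.0]
grip_width: 0.136
grip_force: 41.0
```

>>> send_rows(targets=[0,0,0,0,0,0.02,-1,0,0,0,0,0,0,-1,0,0,0,0,0,0,-1])

```text
time_s: 13.08
eef_pos: [551.9, -142.7, 76.8]
ee_rot: [0.001, 0.09, 0.996, -0.0]
force: [0.7, -0.2, 3.0]
grip_width: 0.13
grip_force: 40.8
```

>>> send_rows(targets=[0,0,0,0,0,0.02,-1,0,0,0,0,0,0,-1,0,0,0,0,0,0,-1])

```text
time_s: 13.45
eef_pos: [551.7, -142.6, 75.1]
ee_rot: [0.0, 0.09, 0.996, -0.0]
force: [2.0, -1.2, 0.8]
grip_width: 0.135
grip_force: 40.2
```

>>> send_rows(targets=[0,0,0,0,0,0.015,-1,0,0,0,0,0,0,-1,0,0,0,0,0,0,-1])

```text
time_s: 13.82
eef_pos: [551.5, -142.5, 74.3]
ee_rot: [-0.0, 0.09, 0.996, 0.0]
force: [2.5, 0.1, 0.8]
grip_width: 0.139
grip_force: 40.3
```

>>> send_rows(targets=[0,0,0,0,0,0.015,-1,0,0,0,0,0,0,-1,0,0,0,0,0,0,-1])

```text
time_s: 14.2
eef_pos: [551.5, -142.5, 73.4]
ee_rot: [-0.0, 0.09, 0.996, 0.0]
force: [1.0, -0.7, 1.9]
grip_width: 0.138
grip_force: 40.3
```

>>> send_rows(targets=[0,0,0,0,0,0.015,-1,0,0,0,0,0,0,-1,0,0,0,0,0,0,-1])

```text
time_s: 14.58
eef_pos: [551.5, -142.5, 72.5]
ee_rot: [-0.0, 0.09, 0.996, 0.0]
force: [2.2, -0.7, 1.7]
grip_width: 0.139
grip_force: 40.4
```

>>> send_rows(targets=[0,0,0,0,0,0.015,-1,0,0,0,0,0,0,-1,0,0,0,0,0,0,-1])

```text
time_s: 14.95
eef_pos: [551.5, -142.5, 71.9]
ee_rot: [-0.0, 0.09, 0.996, -0.0]
force: [-1.2, 0.5, 4.5]
grip_width: 0.136
grip_force: 40.8
```

>>> send_rows(targets=[0,0,0,0,0,0.01,-1,0,0,0,0,0,0,-1,0,0,0,0,0,0,-1])

```text
time_s: 15.32
eef_pos: [551.6, -142.5, 71.9]
ee_rot: [0.0, 0.09, 0.996, -0.0]
force: [-2.0, 0.8, 10.8]
grip_width: 0.135
grip_force: 41.7
```

>>> send_rows(targets=[0,0,0,0,0,0.01,-1,0,0,0,0,0,0,-1,0,0,0,0,0,0,-1])

```text
time_s: 15.7
eef_pos: [551.6, -142.5, 71.8]
ee_rot: [0.0, 0.089, 0.996, -0.0]
force: [-4.6, 1.0, 14.3]
grip_width: 0.132
grip_force: 42.4
```

The board is against its stops: z holds at 71.9 mm while the force climbs to 14 N. I'll relax the push, release, rise a little and check.

>>> send_rows(targets=[0,0,0,0,0,-0.01,-1,0,0,0,0,0,0,-0.4,0,0,0,0,0,0,0,0,0,0,0,0,0,0])

```text
time_s: 16.2
eef_pos: [551.3, -142.4, 70.7]
ee_rot: [-0.0, 0.09, 0.996, 0.0]
force: [-0.2, 0.6, -0.3]
grip_width: 0.498
grip_force: 0.0
```

>>> send_rows(targets=[0,0,0,0,0,-0.2,0,0,0,0,0,0,-0.5,0,0,0,0,0,0,-0.6,0,0,0,0,0,0,-0.4,0,0,0,0,0,0,0,0])

```text
time_s: 16.82
eef_pos: [552.3, -142.8, 175.3]
ee_rot: [0.002, 0.09, 0.996, -0.001]
force: [0.0, 0.5, 0.1]
grip_width: 0.5
grip_force: 0.0
```

```bash
python3 - <<'E'
from h import *
w=grab('wrist','w5');t=grab('top','t5');s=grab('scene','s5');m=monitor.sense()
for k in('time_s','eef_pos','force','grip_width'):print(k,m[k])
im=np.zeros((600,800,3),np.uint8)
A=cv2.resize(w['img'][150:350,180:450],None,fx=1.5,fy=1.5);B=cv2.resize(t['img'][195:285,190:470],None,fx=2.85,fy=2.85);D=cv2.resize(s['img'][90:290,230:470],None,fx=1.5,fy=1.5)
im[:300,:405]=A;im[:300,430:790]=D;im[310:310+B.shape[0],:B.shape[1]]=B;save(im,'end.png')
E
```

```text
time_s 16.975
eef_pos [ 551.07794018 -142.30695852  172.11451778]
force [-0.37616721 -0.24056192  0.09311721]
grip_width 0.49982082898065944
```

View pics/end.png

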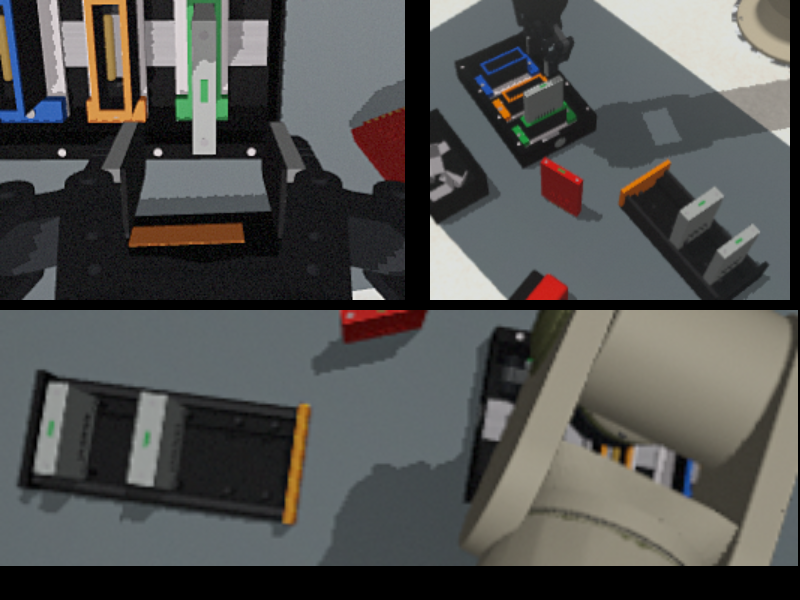

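The board stands upright in the green socket (label at (204,90) in the wrist panel), the other two are in the rack, and the orange-side place is empty. Before handing in, I'll check its top height and tilt.

```bash
python3 - <<'E'
from h import *
w=load('w5');s=load('s5')
p=(180+(204.5)/1.5-.5,150+(91)/1.5-.5); q=(230+(541-430+.5)/1.5,90+(90.5)/1.5)
h=cv2.cvtColor(s['img'],cv2.COLOR_RGB2HSV);k=cv2.inRange(h,(45,80,50),(80,255,255));n,_,st,ce=cv2.connectedComponentsWithStats(k)
print([(ce[i].round(1),st[i][4]) for i in range(1,n) if st[i][4]>2],q)
print(tri([(w,p),(s,q)]))
W=lambda x,y:(180+(x+.5)/1.5-.5,150+(y+.5)/1.5-.5)
for z in(117,119,121): print(z,[at_z(w,W(*c),z).round(1).tolist() for c in((193,34),(215,34),(193,153),(215,153),(204,91))])
E
```

```text
[(array([304.6, 146.6]), np.int32(5)), (array([312.2, 166.8]), np.int32(149)), (array([290.3, 179.7]), np.int32(77)), (array([318. , 203.7]), np.int32(3)), (array([410.7, 225. ]), np.int32(7)), (array([435.5, 250. ]), np.int32(8))] (304.3333333333333, 150.33333333333334)
[ 554.20218663 -143.1943045   108.26368253]
117 [[522.0, -142.8, 117.0], [523.9, -132.3, 117.0], [584.4, -154.6, 117.0], [586.5, -143.2, 117.0], [551.6, -142.8, 117.0]]
119 [[521.6, -142.7, 119.0], [523.5, -132.3, 119.0], [583.4, -154.4, 119.0], [585.5, -143.1, 119.0], [550.9, -142.6, 119.0]]
121 [[521.2, -142.6, 121.0], [523.1, -132.3, 121.0], [582.5, -154.1, 121.0], [584.5, -142.9, 121.0], [550.3, -142.5, 121.0]]
```

```bash
python3 - <<'E'
from h import *
w=load('w5');s=load('s5')
p=(180+(204.5)/1.5-.5,150+(91)/1.5-.5)
print(tri([(w,p),(s,(304.6,146.6))]), monitor.sense()['force'])
print(job.finish_job())
E
```

```text
[ 551.3081069  -143.50810909  119.19508681] [-0.37616721 -0.24056192  0.09311721]
the job is handed in; nothing more can be done
None
```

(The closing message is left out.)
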